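# Open the drone ground station for a battery change

### The job

Get the drone ground station ready for a battery change. Push its orange battery cap down against the spring, twist it anticlockwise until it comes free, and set it down on the green mat standing on its underside, handle up. Also stand the fallen blue battery pack upright on the green mat, yellow contact end up; let go of both, and leave the other things on the bench where they are.

Things in the scene. Friction and masses are not known exactly. Their poses are not given: they have to be found in the camera images.
- station: grey drone ground station, fixed box 150 x 150 x 50 mm high, a black round socket (74 mm across, 28 mm high) amid its top. Origin: centre of its underside, on the socket's axis; z up; yaw within 0.35 rad. Green dots on its top along its +x and -x mark the cap bar's open direction; red dots, 60 degrees clockwise from above, the locked one.
- cap_center (a point): centre (half-way up) of the loose orange battery cap, 60 mm tall, about 120 g; z up. Top: bar (see cap_bar) on a disc 66 mm across, 8 mm thick, its upper face 2 mm above this point. Below: grey stem 38 mm across, two steel lugs at its foot along the cap's x, 58 mm overall. It starts locked in the socket, 96 mm above the station's underside, cap yaw = station yaw - 60 degrees.
- cap_bar (a point): middle of the cap's orange handle bar, 16 mm above cap_center: bar 60 mm long (along x), 16 mm thick (y), 28 mm tall, standing on the cap's disc, 14 mm above and below this point
- socket (a point): centre of the socket's rim. The cap sits on a spring in it: pushes up about 7 N at the start, 0.45 N more per mm; 11 mm of travel. The lugs sit in catches 5.5 mm deep, with 9 degrees of play: push 7 to 10 mm down, turn 60 degrees anticlockwise from above (stop 9 degrees further), let it rise: it springs to 6 mm above its locked height and lifts straight out, clear 20 mm above it.
- pack_center (a point): centre of the loose blue battery pack, an eight-sided prism 48 mm across flats, 120 mm long, about 320 g, black foot, yellow contact end with brass stud. z runs from foot to contact end; x, y are normal to flats. It starts lying on a flat, contact end to the robot's right (within 0.5 rad), this point 24 mm above the bench; upright on the mat it is 63 mm above the bench.
- mat: green service mat with white border lines, fixed flat on the bench, 200 mm (its x) by 240 mm (its y), 3 mm thick. Origin: centre of its underside, z up; yaw within 0.3 rad. The mat lies to one side of the robot and the station to the other, either way round.
- phone_end (a point): bystander: black phone lying flat, 155 x 75 x 9 mm; this point is the middle of its short edge away from the robot
- driver_grip (a point): bystander: screwdriver with a green handle lying on the bench; this point is in its handle
- scissors_tip (a point): bystander: scissors with black handles lying flat, about 160 mm long; this point is at the tips of the blades
- screw_jar: bystander: standing jar with black lid, 60 mm across and 75 mm high; origin at the centre of its underside
- motor: bystander: standing dark steel drone motor, 44 mm across and 45 mm high; origin at the centre of its underside
Things that resemble listed ones, but are neither listed nor needed, are in the scene too. There is more than one size of the part that bears pack_center; the job needs the smaller.

How it is judged:
By the outcome, as a careful person would: the job done as asked, in the order asked, and still so for the second after the job is handed in, with the robot touching nothing.
It also fails if it takes over 69 s, if anything falls off the work surface, if the arm or the gripper's body presses on something with over 40 N, if the wrist force passes 120 N, or if a joint passes its speed limit or range.

### The arm

A 6-joint arm with a two-finger parallel gripper is mounted at the origin on the work surface. World frame = base frame: x ahead of the robot, y to its left, z up, the work surface at z = 0. Lengths are in m, angles in rad, forces in N, time in s.
With the tool pointing down it reaches from about 0.3 to 0.75 m from the base axis. Payload 8.5 kg.
Tool frame: the origin (TCP) lies midway between the tips of the shut fingers; the grasp point (between the pads) lies 19 mm behind it; z points along the fingers, y is the line along which they close (so a half turn about z gives the same grasp; the last joint's range is limited). The gripper opens to 88 mm and grips with 3 to 60 N. Pads are 18 mm wide; open, the fingers measure 123 mm over their backs; the gripper's body (75 mm by 187 mm) begins 45 mm behind the grasp point.
Start: joints at [0.994, 0.381, 1.297, -0, 1.464, -0.215], TCP at [0.195, 0.514, 0.239] pointing down, gripper open.
Joint ranges: [-3.11, 3.11], [-0.89, 2.33], [0.22, 2.48], [-1.42, 4.56], [0.17, 2.85], [-2.88, 2.88]. Speed limits (rad/s): [2.39, 2.39, 3.14, 3.14, 3.14, 3.14].

### API

Orientations are given as a rotation vector (axis times angle).
In Python, from plant import robot gives the robot as it stands.
- The arm moves only by the shell command python3 -m creep 'ROWS' [FORCE]. ROWS is JSON, one flat list of numbers, 7 for each row, row after row: the finger opening in mm, from 0 to 88.1, then the shift along the tool's x, y, z in units of 50 mm (1.0 is 50 mm), then the turn, a rotation vector about the tool's x, y, z in units of 10 degrees (1.0 is 10 degrees). In form: [jaw, x, y, z, ax, ay, az, jaw, x, y, z, ax, ay, az, ...]. A call has 1 to 10 rows; each row is the pose to reach, as a shift and turn from the pose commanded when the call began, along the tool's axes at that moment; what a row does not reach only later rows make up. A row lasts 1/8 s, in which the tool goes at most 62.5 mm and 10.7 degrees, less where a joint would pass 70% of its speed; a pose out of reach is approached as far as the arm can. A call with a gripper value outside its range is refused whole. The fingers move at their own pace and stop on an object; FORCE is the grip in N (left out, the last holds). Time passes only in rows, so rows that repeat a pose let the fingers close. It gives the time, the measured TCP pose, the force, the opening and the grip force at its end, in the units of the state.
- robot.read_state(): the state, without advancing time (a new reading comes with each control period).
- robot.grab_frame(name): name is "scene" or "side" or "wrist"; returns a dict with "frame" (384x512x3 uint8, blue, green, red), "fovy" (degrees; the focal length in pixels is half the picture's height over the tangent of half this angle, whatever the lens; pixels are square), "cx", "cy" (the principal point, pixels), "rvec" (rotation vector, rad) and "tvec" (3), from world to camera coordinates, as OpenCV has them. Camera axes: x right, y down, z forward; pixel columns grow to the right and rows downward; lengths in m; the calibration is good to about 2 mm. A picture is of the moment at which its call begins. There is no depth.
- robot.sign_off(): hands the job in; it is judged then, once.
The state is a dict: "clock": time; "q": joint angles; "joint_vel": joint speeds; "tau": joint torques, N m; "position": TCP position; "eef_rot": TCP orientation; "wrist_force": force on the tool from outside, world axes, zero at the start; "torque": the same for the moment, N m; "width": finger opening in m; "gripper_force": force on a finger pad.
Only numpy, scipy, OpenCV 4.12 (cv2) and the standard library are available. Lean on these libraries where they do the work, as an engineer would, in place of code of your own. Each camera call takes 0.05 s, during which the arm holds its last target. There are 200 camera calls.

## Working session

There is one attempt and no reset: what is moved stays moved. The work goes in short steps, Python scripts to look and compute and a shell command to move; the robot and the scene stay as the last step left them, time stands still between calls to the robot, and variables do not carry over. Pictures are saved under pics/ and viewed, at most 10 in all, crops included, and the job is handed in when it is done.

```bash
ls; mkdir -p pics
cat > h.py <<'E'
import numpy as np, cv2, pickle
from scipy.spatial.transform import Rotation as R
from plant import robot
def grab(n,save=None):
    f=robot.grab_frame(n)
    if save: cv2.imwrite(f'pics/{save}.png',f['frame']); pickle.dump(f,open(f'pics/{save}.pkl','wb'))
    return f
def load(s): return pickle.load(open(f'pics/{s}.pkl','rb'))
def ray(f,u,v):
    fl=f['frame'].shape[0]/2/np.tan(np.radians(f['fovy'])/2)
    M=R.from_rotvec(np.ravel(f['rvec'])).as_matrix(); t=np.ravel(f['tvec'])
    d=M.T@np.array([(u-f['cx'])/fl,(v-f['cy'])/fl,1.]); return -M.T@t,d/np.linalg.norm(d)
def onz(f,u,v,z):
    o,d=ray(f,u,v); return o+d*(z-o[2])/d[2]
def proj(f,p):
    fl=f['frame'].shape[0]/2/np.tan(np.radians(f['fovy'])/2)
    c=R.from_rotvec(np.ravel(f['rvec'])).as_matrix()@np.asarray(p)+np.ravel(f['tvec'])
    return np.round([f['cx']+fl*c[0]/c[2],f['cy']+fl*c[1]/c[2]],1)
def blobs(mask,amin=20):
    n,l,s,c=cv2.connectedComponentsWithStats(mask.astype(np.uint8))
    return [(s[i,4],c[i].round(1)) for i in range(1,n) if s[i,4]>=amin]
def totool(target,yaw=None):
    "shift in tool units (50 mm) to TCP target, from measured pose"
    s=robot.read_state(); M=R.from_rotvec(s['eef_rot']).as_matrix()
    print('tcp',np.round(s['position'],4),'toolx',M[:,0].round(3),'tooly',M[:,1].round(3),'toolz',M[:,2].round(3))
    print('shift units',(M.T@(np.array(target)-s['position'])/0.05).round(2))
    if yaw is not None:
        y=np.arctan2(M[1,1],M[0,1]); d=(yaw-y+np.pi/2)%np.pi-np.pi/2
        print('tooly yaw',y.round(3),'az units (10deg, about tool z down)',round(-np.degrees(d)/10,2))
E
python3 - <<'E'
from h import *
a=grab('scene','s0');b=grab('side','d0');grab('wrist','w0')
for f in(a,b): print(ray(f,256,192),f['fovy'],f['cx'],f['cy'])
s=robot.read_state();print(s['clock'],s['position'],s['eef_rot'],s['wrist_force'],s['width'])
im=cv2.resize(a['frame'],(800,600));cv2.imwrite('pics/s0b.png',im)
im=cv2.resize(b['frame'],(800,600));cv2.imwrite('pics/d0b.png',im)
E
```

```text
pics
(array([ 1.18786491, -0.2587582 ,  0.85767039]), array([-0.68662258,  0.23719651, -0.68723158])) 54.18295851402085 256.95926252357407 198.14425918925522
(array([ 0.4451705 , -0.75879777,  0.71088277]), array([ 0.02620056,  0.76773846, -0.64022745])) 53.82510159229095 257.6855355131847 193.7990527653051
0.15 [0.19457007 0.5142158  0.23828548] [-5.65121917e-01 -3.08992893e+00  1.59156025e-03] [-0.14928043  0.05577208  0.21069041] 0.0880497231885465
```

View pics/s0b.png

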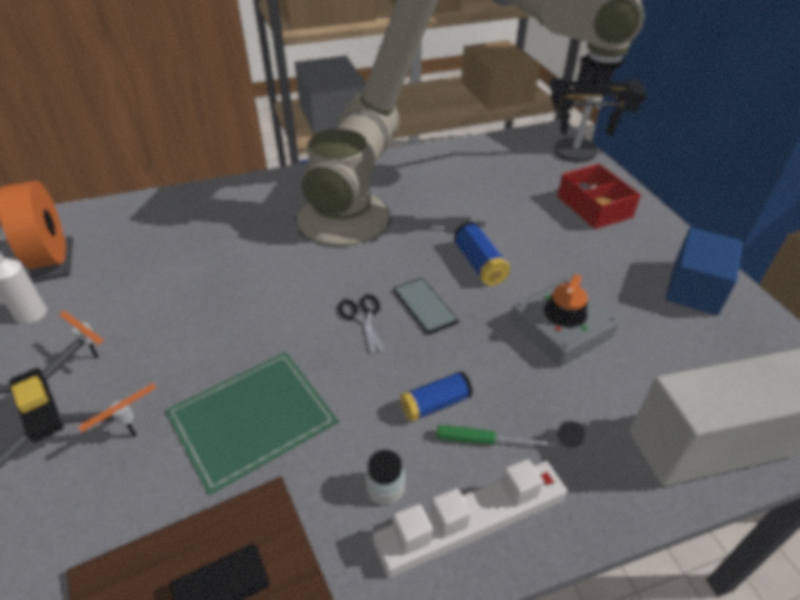

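View pics/d0b.png

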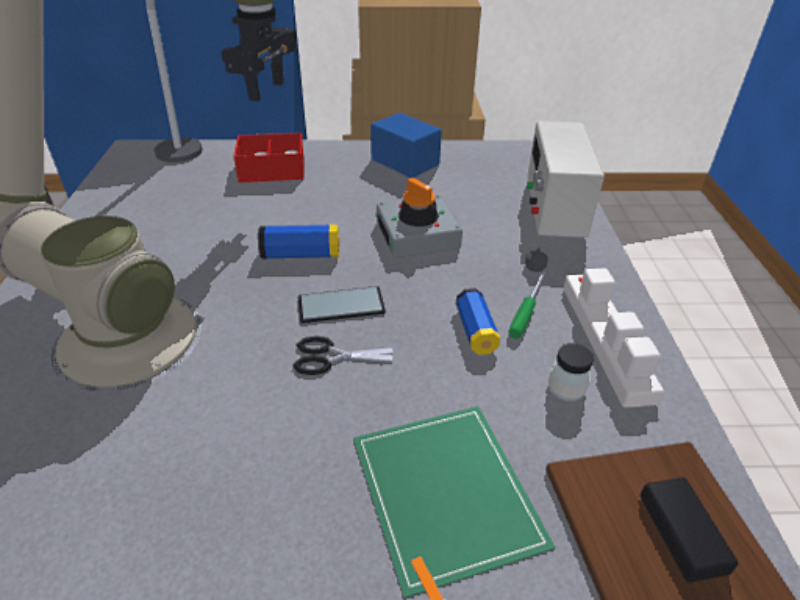

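The scene image shows two blue packs: A at (437,395) in the 800x600 picture, with its yellow end toward −y, and B at (482,255), with its yellow end ahead. In the side image A is at (478,322) and B at (298,241). A fits: its contact end points to the robot's right and it looks smaller. I'll measure both and confirm in a crop. The mat is at side (455,495), the station at (418,222), and its cap is orange.

Run:
```python
from h import *
a=load('s0');b=load('d0')
for nm,f in(('scene',a),('side',b)):
    hsv=cv2.cvtColor(f['frame'],cv2.COLOR_BGR2HSV);H,S,V=cv2.split(hsv)
    print(nm)
    m=((H>100)&(H<128)&(S>140)&(V>60)).astype(np.uint8)
    for c in cv2.findContours(m,0,2)[0]:
        ar=cv2.contourArea(c)
        if 300<ar<4000:
            r=cv2.minAreaRect(c);bx=cv2.boxPoints(r)
            print('blue',ar,np.round(r[0]),np.round(r[1]),r[2],[onz(f,*p,0.024)[:2].round(3).tolist() for p in bx])
    for bl in blobs((H>20)&(H<33)&(S>140)&(V>90),15): print('yellow',bl,onz(f,*bl[1],.024).round(3))
    for bl in blobs((H>5)&(H<16)&(S>170)&(V>100),15): print('orange',bl,onz(f,*bl[1],.112).round(3))
    g=((H>65)&(H<88)&(S>90)).astype(np.uint8)
    for bl in blobs((H>40)&(H<90)&(S>90),3):
        if bl[0]<3000: print('green',bl,onz(f,*bl[1],.05).round(3))
    for bl in blobs(((H<6)|(H>172))&(S>120),3): 
        if bl[0]<60: print('red',bl,onz(f,*bl[1],.05).round(3))
    c=max(cv2.findContours(g,0,2)[0],key=cv2.contourArea);bx=cv2.approxPolyDP(c,8,True)[:,0]
    W=[onz(f,*p,0.003)[:2] for p in bx];print('mat',np.round(W,3).tolist(),np.mean(W,0))
f=b['frame'];crop=f[90:260,140:370];cv2.imwrite('pics/c1.png',cv2.resize(crop,(800,591),interpolation=cv2.INTER_CUBIC))
```

```text
scene
blue 490.0 [282. 251.] [16. 34.] 67.38013458251953 [[0.585, -0.027], [0.57, 0.073], [0.626, 0.068], [0.638, -0.028]]
blue 387.0 [303. 156.] [27. 17.] 53.13010025024414 [[0.184, 0.213], [0.142, 0.286], [0.28, 0.288], [0.316, 0.219]]
yellow (np.int32(152), array([316.1, 173.4])) [0.334 0.253 0.024]
yellow (np.int32(358), array([ 18.6, 251.6])) [ 0.369 -0.67   0.024]
yellow (np.int32(80), array([262.1, 259.8])) [ 0.614 -0.043  0.024]
orange (np.int32(1411), array([ 18.7, 141.6])) [-0.046 -0.673  0.112]
orange (np.int32(118), array([368.3, 189.5])) [0.539 0.312 0.112]
orange (np.int32(37), array([358.5, 188.6])) [0.526 0.287 0.112]
orange (np.int32(16), array([ 64.8, 266.2])) [ 0.539 -0.518  0.112]
green (np.int32(2718), array([158.8, 268.5])) [ 0.571 -0.311  0.05 ]
green (np.int32(293), array([297.9, 278. ])) [0.714 0.017 0.05 ]
red (np.int32(20), array([349.8, 306. ])) [0.827 0.103 0.05 ]
mat [[0.43, -0.232], [0.481, -0.428], [0.634, -0.383], [0.575, -0.194]] [ 0.52984456 -0.30933254]
side
blue 407.5 [303. 201.] [30. 19.] 68.19859313964844 [[0.567, 0.072], [0.621, 0.103], [0.636,
[... 646 characters left out ...]
een (np.int32(3), array([241.3, 137.7])) [0.431 0.313 0.05 ]
green (np.int32(5), array([252.2, 139.4])) [0.466 0.303 0.05 ]
green (np.int32(4), array([249.5, 156.5])) [0.456 0.204 0.05 ]
green (np.int32(234), array([333.7, 203.2])) [ 0.677 -0.015  0.05 ]
green (np.int32(1227), array([287.3, 327.5])) [ 0.522 -0.372  0.05 ]
red (np.int32(3), array([255.7, 131.3])) [0.479 0.354 0.05 ]
red (np.int32(19), array([341.9, 134.4])) [0.768 0.332 0.05 ]
red (np.int32(5), array([279.2, 143.4])) [0.553 0.278 0.05 ]
red (np.int32(3), array([371.3, 178.3])) [0.805 0.091 0.05 ]
mat [[0.579, -0.183], [0.414, -0.232], [0.474, -0.436], [0.483, -0.401], [0.505, -0.427], [0.64, -0.386]] [ 0.51579963 -0.34415301]
```

View pics/c1.png

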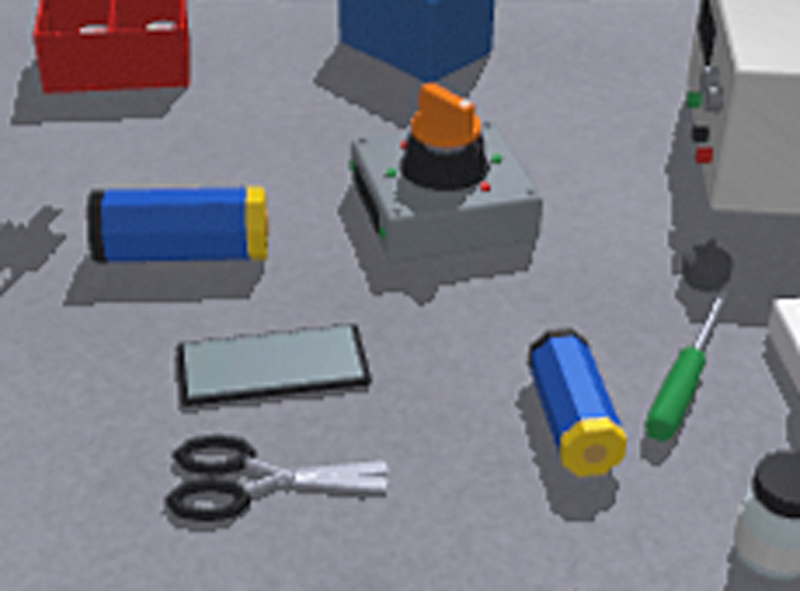

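Crop: the candidates are pack A (side 512-frame px 303,201; blue part about 0.115 m long) and pack B (190,154; about 0.13 m and thicker). A is the smaller one and its yellow end points right, so A it is. The dots put the station at about (0.517, 0.316) with yaw 0.24, and the red dots lie at −0.80 as expected. Next I move above the cap.

Run:
```python
from h import *
totool([0.517,0.316,0.20],0.24-1.047+np.pi/2)
```

```text
tcp [0.1946 0.5142 0.2383] toolx [-0.935  0.354  0.   ] tooly [ 0.354  0.935 -0.001] toolz [-0.001 -0.001 -1.   ]
shift units [-7.43 -1.42  0.77]
tooly yaw 1.209 az units (10deg, about tool z down) 2.55
```

```bash
python3 -m creep '[88,-2,-0.4,0.3,0,0,1, 88,-4,-0.8,0.5,0,0,2, 88,-6,-1.2,0.7,0,0,2.55, 88,-7.43,-1.42,0.77,0,0,2.55, 88,-7.43,-1.42,0.77,0,0,2.55, 88,-7.43,-1.42,0.77,0,0,2.55, 88,-7.43,-1.42,0.77,0,0,2.55, 88,-7.43,-1.42,0.77,0,0,2.55, 88,-7.43,-1.42,0.77,0,0,2.55, 88,-7.43,-1.42,0.77,0,0,2.55]' 40
python3 - <<'E'
from h import *
w=grab('wrist','w1')
f=w;hsv=cv2.cvtColor(f['frame'],cv2.COLOR_BGR2HSV);H,S,V=cv2.split(hsv)
for bl in blobs((H>5)&(H<16)&(S>150)&(V>80),50): print('orange',bl,onz(f,*bl[1],.126).round(4))
for bl in blobs((H>40)&(H<90)&(S>90),4): print('green',bl,onz(f,*bl[1],.05).round(4))
for bl in blobs(((H<5)|(H>172))&(S>120),4): print('red',bl,onz(f,*bl[1],.05).round(4))
print(proj(f,[.517,.316,.126]))
totool([0.517,0.316,0.103],0.24-1.047+np.pi/2)
E
```

```text
clock: 1.4
position: [0.516, 0.3174, 0.2007]
eef_rot: [1.231, 2.89, 0.001]
wrist_force: [-0.3, 0.6, -0.6]
width: 0.088
gripper_force: 0.0
orange (np.int32(5277), array([253. , 188.6])) [0.5086 0.3243 0.126 ]
green (np.int32(14), array([211.9,  70.1])) [0.4287 0.3576 0.05  ]
green (np.int32(107), array([202.5, 146. ])) [0.4654 0.3033 0.05  ]
green (np.int32(15), array([156.7, 179.3])) [0.4552 0.2498 0.05  ]
green (np.int32(95), array([300. , 200.1])) [0.567  0.3283 0.05  ]
green (np.int32(54), array([227.3, 381.8])) [0.6716 0.1106 0.05  ]
red (np.int32(111), array([252.7, 116.8])) [0.4802 0.3535 0.05  ]
[253.4 204.2]
tcp [0.5162 0.3172 0.2006] toolx [-0.693  0.721 -0.   ] tooly [0.721 0.693 0.   ] toolz [ 0.  0. -1.]
shift units [-0.03 -0.01  1.95]
tooly yaw 0.765 az units (10deg, about tool z down) 0.01
```

View pics/w1.png

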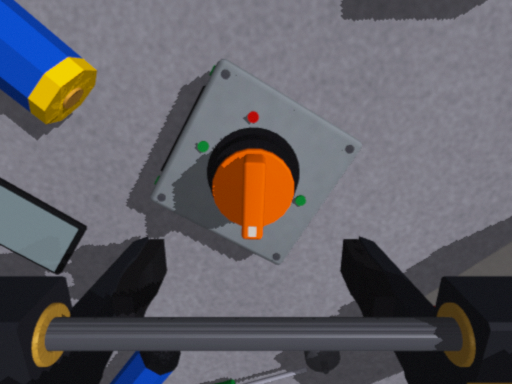

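The wrist view shows the cap at (253,189), with its bar lined up between the fingers. The dots confirm the station centre at (0.516, 0.316). Now I descend and grip.

```bash
python3 -m creep '[60,0,0,0.8,0,0,0, 50,0,0,1.5,0,0,0, 45,0,0,1.9,0,0,0, 40,0,0,1.95,0,0,0, 10,0,0,1.95,0,0,0, 10,0,0,1.95,0,0,0, 10,0,0,1.95,0,0,0, 10,0,0,1.95,0,0,0, 10,0,0,1.95,0,0,0, 10,0,0,1.95,0,0,0]' 50
```

```text
clock: 2.7
position: [0.5171, 0.3165, 0.1033]
eef_rot: [1.233, 2.889, 0.001]
wrist_force: [-1.8, -0.9, 6.0]
width: 0.0156
gripper_force: 49.8
```

```bash
python3 -m creep '[10,0,0,0.06,0,0,0, 10,0,0,0.12,0,0,0, 10,0,0,0.17,0,0,0, 10,0,0,0.17,0,0,0, 10,0,0,0.17,0,0,0]' 50
```

```text
clock: 3.32
position: [0.5172, 0.3165, 0.0953]
eef_rot: [1.233, 2.889, 0.001]
wrist_force: [-3.3, -2.1, 8.9]
width: 0.0159
gripper_force: 49.8
```

```bash
python3 -m creep '[10,0,0,0.03,0,0,0, 10,0,0,0.03,0,0,0, 10,0,0,0.03,0,0,0]' 55
```

```text
clock: 3.7
position: [0.5172, 0.3165, 0.0939]
eef_rot: [1.233, 2.888, 0.001]
wrist_force: [-3.2, -2.0, 10.8]
width: 0.0155
gripper_force: 54.8
```

```bash
python3 -m creep '[10,0,0,0,0,0,-1, 10,0,0,0,0,0,-2, 10,0,0,0,0,0,-3, 10,0,0,0,0,0,-4, 10,0,0,0,0,0,-5, 10,0,0,0,0,0,-6, 10,0,0,0,0,0,-6.1, 10,0,0,0,0,0,-6.1]' 55; python3 -c "
from h import *
s=robot.read_state();print(s['torque'],s['wrist_force']);totool([0.516,0.316,0.1],.24+np.pi/2)"
```

```text
clock: 4.7
position: [0.518, 0.317, 0.0943]
eef_rot: [-0.403, 3.112, 0.002]
wrist_force: [-0.7, 0.2, 10.1]
width: 0.0155
gripper_force: 54.8
[ 0.13730575  0.11652805 -0.03880412] [-0.66795456  0.21285221 10.14018216]
tcp [0.518  0.317  0.0943] toolx [-0.967 -0.255 -0.004] tooly [-0.255  0.967  0.001] toolz [ 0.003  0.002 -1.   ]
shift units [ 0.04 -0.01 -0.12]
tooly yaw 1.829 az units (10deg, about tool z down) 0.1
```

```bash
python3 -m creep '[10,0,0,-0.1,0,0,0, 10,0,0,-0.2,0,0,0, 10,0,0,-0.3,0,0,0, 10,0,0,-0.3,0,0,0, 10,0,0,-0.3,0,0,0]' 55
```

```text
clock: 5.32
position: [0.5172, 0.3165, 0.1077]
eef_rot: [-0.404, 3.115, 0.0]
wrist_force: [2.0, 1.5, 2.9]
width: 0.0155
gripper_force: 54.8
```

```bash
python3 -m creep '[10,0,0,-0.1,0,0,0, 10,0,0,-0.3,0,0,0, 10,0,0,-0.6,0,0,0, 10,0,0,-1,0,0,0, 10,0,0,-1.6,0,0,0, 10,0,0,-2.4,0,0,0, 10,0,0,-2.4,0,0,0, 10,0,0,-2.4,0,0,0]' 55;python3 -c "
from h import *
grab('side','d1');f=load('d1');cv2.imwrite('pics/d1c.png',cv2.resize(f['frame'][0:200,150:400],(750,600)))
totool([0.572,-0.265,0.2])"
```

```text
clock: 6.32
position: [0.5165, 0.3163, 0.2272]
eef_rot: [0.404, -3.114, 0.001]
wrist_force: [-1.1, 0.7, -2.2]
width: 0.0158
gripper_force: 54.8
tcp [0.5165 0.3163 0.2267] toolx [-0.967 -0.255  0.002] tooly [-0.255  0.967 -0.   ] toolz [-0.002 -0.001 -1.   ]
shift units [  1.89 -11.52   0.54]
```

View pics/d1c.png

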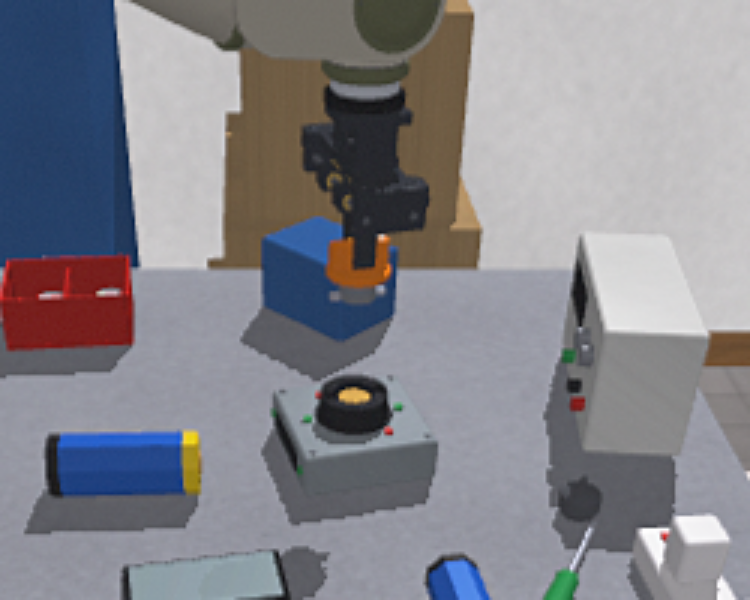

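The cap is out, with stem and lugs visible at crop (358,290), and the socket is empty. Now I carry it to the mat.

```bash
python3 -m creep '[10,0.2,-1.1,0,0,0,0, 10,0.4,-2.3,0,0,0,0, 10,0.6,-3.5,0,0,0,0, 10,0.8,-4.7,0,0,0,0, 10,1,-5.9,0,0,0,0, 10,1.2,-7.1,0,0,0,0, 10,1.4,-8.3,0,0,0,0, 10,1.6,-9.5,0.2,0,0,0, 10,1.8,-10.7,0.4,0,0,0, 10,1.89,-11.5,0.5,0,0,0]' 55; python3 -m creep '[10,0,0,0,0,0,0, 10,0,0,0,0,0,0, 10,0,0,0,0,0,0]' ;python3 - <<'E'
from h import *
a=grab('wrist','w2')
f=grab('side','d2')
hsv=cv2.cvtColor(f['frame'],cv2.COLOR_BGR2HSV);H,S,V=cv2.split(hsv)
g=((H>65)&(H<92)&(S>60)).astype(np.uint8);g=cv2.morphologyEx(g,3,np.ones((5,5)))
c=max(cv2.findContours(g,0,2)[0],key=cv2.contourArea);bx=cv2.approxPolyDP(c,5,True)[:,0]
print('mat',bx.tolist(),[onz(f,*p,0.003)[:2].round(3).tolist() for p in bx])
totool([0.572,-0.265,0.05])
im=np.hstack([cv2.resize(x['frame'],(400,300)) for x in (a,f)]);cv2.imwrite('pics/m2.png',im)
E
```

```text
clock: 7.62
position: [0.5714, -0.266, 0.2006]
eef_rot: [0.401, -3.113, -0.004]
wrist_force: [0.5, 0.5, -0.8]
width: 0.0158
gripper_force: 54.8
clock: 8.0
position: [0.5722, -0.2623, 0.2029]
eef_rot: [0.406, -3.115, -0.0]
wrist_force: [-0.3, 0.2, -0.2]
width: 0.0155
gripper_force: 54.8
mat [[305, 260], [226, 280], [258, 383], [271, 378], [264, 356], [281, 375], [354, 350]] [[0.586, -0.167], [0.398, -0.223], [0.464, -0.454], [0.488, -0.445], [0.477, -0.403], [0.507, -0.44], [0.654, -0.395]]
tcp [ 0.5723 -0.2625  0.2031] toolx [-0.967 -0.256 -0.   ] tooly [-0.256  0.967 -0.   ] toolz [ 0. -0. -1.]
shift units [ 0.02 -0.05  3.06]
```

View pics/m2.png

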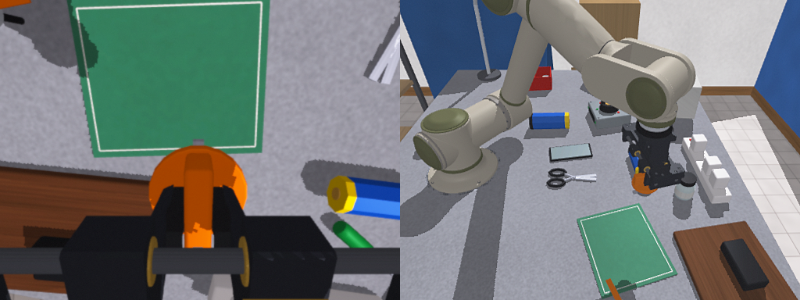

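```bash
python3 -m creep '[10,0.16,-0.05,0.8,0,0,0, 10,0.16,-0.05,1.6,0,0,0, 10,0.16,-0.05,2.4,0,0,0, 10,0.16,-0.05,3,0,0,0, 10,0.16,-0.05,3.15,0,0,0, 10,0.16,-0.05,3.15,0,0,0, 10,0.16,-0.05,3.15,0,0,0]'; python3 -m creep '[10,0,0,0.02,0,0,0, 10,0,0,0.04,0,0,0, 10,0,0,0.04,0,0,0, 10,0,0,0.04,0,0,0]'
```

```text
clock: 8.98
position: [0.5658, -0.2683, 0.0468]
eef_rot: [-0.404, 3.114, -0.003]
wrist_force: [0.4, 0.2, -0.2]
width: 0.0153
gripper_force: 54.8
clock: 9.48
position: [0.5651, -0.2681, 0.0433]
eef_rot: [-0.404, 3.116, -0.0]
wrist_force: [-0.7, 0.0, -1.1]
width: 0.0156
gripper_force: 54.8
```

```bash
python3 -m creep '[10,0,0,0.03,0,0,0, 10,0,0,0.06,0,0,0, 10,0,0,0.06,0,0,0, 10,0,0,0.06,0,0,0]'; python3 -m creep '[10,0,0,0.03,0,0,0, 10,0,0,0.05,0,0,0, 10,0,0,0.05,0,0,0]'
```

```text
clock: 9.98
position: [0.5651, -0.2681, 0.0403]
eef_rot: [-0.404, 3.115, -0.0]
wrist_force: [-0.6, 0.0, 1.7]
width: 0.0153
gripper_force: 54.8
clock: 10.35
position: [0.5653, -0.2683, 0.0403]
eef_rot: [-0.404, 3.114, -0.002]
wrist_force: [-6.5, 3.1, 19.9]
width: 0.0155
gripper_force: 54.8
```

```bash
python3 -m creep '[10,0,0,-0.05,0,0,0, 10,0,0,-0.05,0,0,0, 40,0,0,-0.05,0,0,0, 40,0,0,-0.05,0,0,0, 40,0,0,-0.05,0,0,0, 40,0,0,-0.05,0,0,0, 40,0,0,-1,0,0,0, 40,0,0,-2,0,0,0, 40,0,0,-3,0,0,0, 40,0,0,-4,0,0,0]'
python3 - <<'E'
from h import *
f=grab('side','d3');g=grab('scene','s3')
for f in(f,g):
    H,S,V=cv2.split(cv2.cvtColor(f['frame'],cv2.COLOR_BGR2HSV))
    for bl in blobs((H>5)&(H<16)&(S>150)&(V>80),50): print('orange',bl,onz(f,*bl[1],.045).round(3))
    # pack outline: blue+yellow top-face line estimate
    m=((H>100)&(H<128)&(S>140)&(V>60))
    print([ (b,onz(f,*b[1],.035).round(3)) for b in blobs(m,200)])
    print([ (b,onz(f,*b[1],.024).round(3)) for b in blobs((H>20)&(H<33)&(S>140)&(V>90),30)])
d=load('d3');cv2.imwrite('pics/d3c.png',cv2.resize(d['frame'][160:384,180:440],(696,600)))
totool([.6,.02,.2])
E
```

```text
clock: 11.6
position: [0.5649, -0.2679, 0.2395]
eef_rot: [-0.404, 3.115, -0.0]
wrist_force: [-0.3, -0.7, 0.6]
width: 0.0398
gripper_force: 0.0
orange (np.int32(544), array([302.9, 290. ])) [ 0.563 -0.283  0.045]
orange (np.int32(203), array([272.5, 370.4])) [ 0.489 -0.451  0.045]
[((np.int32(8734), array([55.3, 48.3])), array([-0.504,  1.187,  0.035])), ((np.int32(2845), array([125.9,  43.5])), array([-0.172,  1.262,  0.035])), ((np.int32(6018), array([491.3,  86.8])), array([1.494, 0.741, 0.035])), ((np.int32(425), array([187.2,  71.1])), array([0.185, 0.902, 0.035])), ((np.int32(831), array([189.6, 154.3])), array([0.268, 0.24 , 0.035])), ((np.int32(202), array([298.1, 199.5])), array([0.587, 0.018, 0.035]))]
[((np.int32(107), array([213.3, 153.9])), array([0.341, 0.258, 0.024])), ((np.int32(155), array([307.3, 218.2])), array([ 0.605, -0.044,  0.024]))]
orange (np.int32(1681), array([ 19.4, 142.4])) [-0.151 -0.708  0.045]
orange (np.int32(54), array([ 51.9, 209.3])) [ 0.249 -0.582  0.045]
orange (np.int32(394), array([175.2, 266.1])) [ 0.574 -0.269  0.045]
orange (np.int32(66), array([ 65. , 265.7])) [ 0.479 -0.541  0.045]
[((np.int32(563), array([409.1,  25.9])), array([-0.696,  1.351,  0.035])), ((np.int32(6513), array([468.7,  97.3])), array([0.099, 1.093, 0.035])), ((np.int32(1214), array([413.7,  89.4])), array([-0.037,  0.909,  0.035])), ((np.int32(415), array([303.8, 156.6])), array([0.248, 0.244, 0.035])), ((np.int32(536), array([282.3, 251.5])), array([0.613, 0.016, 0.035]))]
[((np.int32(155), array([316.3, 173.3])), array([0.334, 0.254, 0.024])), ((np.int32(297), array([ 18.3, 252. ])), array([ 0.371, -0.671,  0.024])), ((np.int32(79), array([262.1, 259.8])), array([ 0.614, -0.043,  0.024]))]
tcp [ 0.5664 -0.2689  0.2437] toolx [-0.967 -0.255 -0.007] tooly [-0.255  0.967 -0.008] toolz [ 0.009 -0.006 -1.   ]
shift units [-2.12  5.42  0.84]
```

View pics/d3c.png

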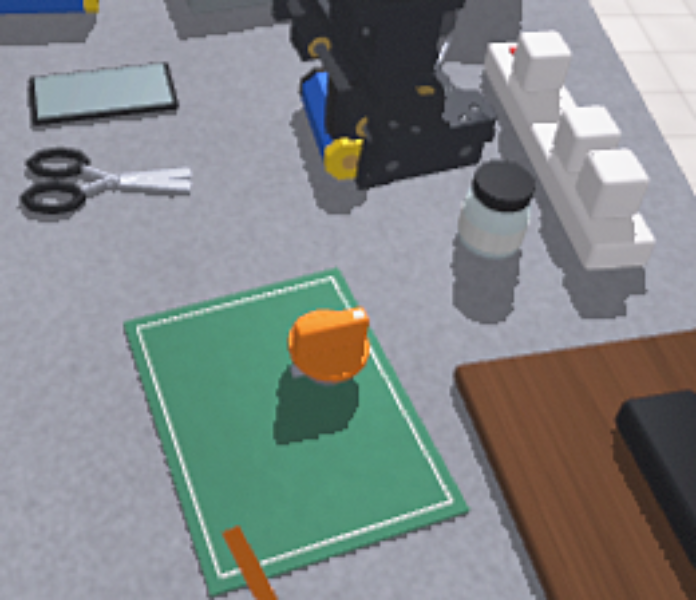

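The cap stands on the mat at side-crop (328,345), handle up. Next I look at pack A from above, with tool y across it.

```bash
python3 -m creep '[60,-0.3,1,0,0,0,1, 60,-0.6,2,0,0,0,2, 60,-0.9,3,0,0,0,3, 60,-1.3,4,0,0,0,4, 60,-1.7,5,0,0,0,5, 60,-2.1,5.4,0,0,0,6, 60,-2.1,5.4,0,0,0,7, 60,-2.1,5.4,0,0,0,8, 60,-2.1,5.4,0,0,0,9, 60,-2.1,5.4,0,0,0,9.7]' 40;python3 -m creep '[60,0,0,0,0,0,0, 60,0,0,0,0,0,0, 60,0,0,0,0,0,0]'
python3 - <<'E'
from h import *
f=grab('wrist','w4')
H,S,V=cv2.split(cv2.cvtColor(f['frame'],cv2.COLOR_BGR2HSV))
m=((H>100)&(H<128)&(S>140)&(V>50)).astype(np.uint8)
for c in cv2.findContours(m,0,2)[0]:
    if cv2.contourArea(c)>1500:
        r=cv2.minAreaRect(c);bx=cv2.boxPoints(r);print('blue',np.round(r[0]),np.round(r[1]),r[2]);print([onz(f,*p,.024).round(3)[:2].tolist() for p in bx])
for b in blobs((H>20)&(H<33)&(S>140)&(V>90),100): print('yel',b,onz(f,*b[1],.024).round(3))
s=robot.read_state();M=R.from_rotvec(s['eef_rot']).as_matrix()
print('cam in tool',M.T@(ray(f,0,0)[0]-s['position']),'q',np.round(s['q'],3)); totool([.6,.02,.1])
E
```

```text
clock: 12.95
position: [0.5976, 0.0198, 0.2368]
eef_rot: [-2.07, -2.361, 0.001]
wrist_force: [0.1, 0.5, 0.3]
width: 0.06
gripper_force: 0.0
clock: 13.32
position: [0.5978, 0.0198, 0.2376]
eef_rot: [-2.064, -2.368, 0.0]
wrist_force: [-1.2, 0.3, -0.5]
width: 0.06
gripper_force: 0.0
blue [260. 166.] [91. 44.] 90.0
[[0.576, 0.056], [0.622, 0.062], [0.64, -0.042], [0.589, -0.049]]
yel (np.int32(411), array([258.5, 217.2])) [ 0.613 -0.052  0.024]
cam in tool [ 0.08491106 -0.00051663 -0.1455608 ] q [-0.165  0.467  1.158  0.     1.516 -0.301]
tcp [0.5978 0.0198 0.2377] toolx [-0.136  0.991  0.   ] tooly [ 0.991  0.136 -0.   ] toolz [-0.  0. -1.]
shift units [-0.    0.04  2.75]
```

View pics/w4.png

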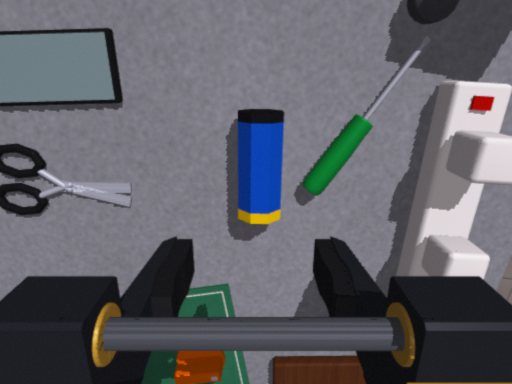

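Wrist view: pack A is at columns 238–282, rows 110–222 (foot at the top, yellow end at the bottom), parallel to tool x. The screwdriver handle is clear, with its end at (315,188).

Run:
```python
from h import *
f=load('w4')
for v in(110,112,212,222): print(v,onz(f,260,v,.048).round(4),onz(f,260,v,.024).round(4))
print(onz(f,238,170,.024),onz(f,282,170,.024))
print('screwdriver',onz(f,315,190,.01),onz(f,307,180,.01))
```

```text
110 [0.5966 0.0727 0.048 ] [0.5974 0.0705 0.024 ]
112 [0.5969 0.0708 0.048 ] [0.5977 0.0685 0.024 ]
212 [ 0.6122 -0.0353  0.048 ] [ 0.6141 -0.0453  0.024 ]
222 [ 0.6139 -0.0472  0.048 ] [ 0.6159 -0.058   0.024 ]
[0.58232685 0.00194812 0.024     ] [0.63130148 0.00867202 0.024     ]
screwdriver [ 0.67607537 -0.01406606  0.01      ] [ 0.66428591 -0.00309058  0.01      ]
```

```bash
python3 - <<'E'
from h import *
a=load('s3');b=load('d3')
def tri(pa,pb):
    o1,d1=ray(a,*pa);o2,d2=ray(b,*pb);t=np.linalg.lstsq(np.c_[d1,-d2],o2-o1,rcond=None)[0]
    P,Q=o1+d1*t[0],o2+d2*t[1];return ((P+Q)/2).round(3),np.linalg.norm(P-Q).round(4)
print('prop tip',tri((99,248),(180+232/2.677,160+530/2.679)))
print('jar lid',tri((385/1.5625,466/1.5625),(180+503/2.677,160+184/2.679)))
E
python3 -m creep '[60,-0.4,0.03,0.6,0,1,0, 60,-0.8,0.06,1.2,0,2,0, 60,-1.2,0.1,1.8,0,3,0, 60,-1.6,0.13,2.4,0,4,0, 60,-1.71,0.13,2.7,0,4,0, 60,-1.71,0.13,2.7,0,4,0, 60,-1.71,0.13,2.7,0,4,0, 60,-1.71,0.13,2.7,0,4,0]'; python3 -c "
from h import *
print(np.round(robot.read_state()['q'],2));totool([.607,-.0004,.0135])"
```

```text
prop tip (array([ 0.479, -0.446,  0.08 ]), np.float64(0.0014))
jar lid (array([ 0.736, -0.126,  0.066]), np.float64(0.0003))
clock: 14.38
position: [0.6161, -0.063, 0.1044]
eef_rot: [-1.675, -1.924, -0.61]
wrist_force: [-0.5, -0.7, 0.9]
width: 0.06
gripper_force: 0.0
[-0.51  0.77  1.16  0.54  1.66 -0.72]
tcp [ 0.6161 -0.063   0.1044] toolx [-0.107  0.76   0.641] tooly [0.991 0.137 0.002] toolz [-0.086  0.635 -0.767]
shift units [-0.2  -0.01  2.21]
```

```bash
python3 -m creep '[60,-0.2,-0.01,0.8,0,0,0, 60,-0.2,-0.01,1.6,0,0,0, 60,-0.2,-0.01,2.1,0,0,0, 60,-0.2,-0.01,2.2,0,0,0, 60,-0.2,-0.01,2.2,0,0,0, 40,-0.2,-0.01,2.2,0,0,0, 40,-0.2,-0.01,2.2,0,0,0, 40,-0.2,-0.01,2.2,0,0,0, 40,-0.2,-0.01,2.2,0,0,0, 40,-0.2,-0.01,2.2,0,0,0]' 45
```

```text
clock: 15.62
position: [0.6074, -0.0024, 0.0129]
eef_rot: [-1.677, -1.921, -0.611]
wrist_force: [-0.1, -3.4, 6.4]
width: 0.0476
gripper_force: 45.0
```

```bash
python3 -m creep '[40,0.2,0,-0.23,0,0,0, 40,0.64,0,-0.77,0,0,0, 40,1.28,0,-1.53,0,0,0, 40,1.92,0,-2.3,0,-1,0, 40,1.92,0,-2.3,0,-2,0, 40,1.92,0,-2.3,0,-3,0, 40,1.92,0,-2.3,0,-4,0, 40,1.92,0,-2.3,0,-4,0, 40,1.92,0,-2.3,0,-4,0]' 50; python3 -c "
from h import *
print(np.round(robot.read_state()['q'],2));totool([.5,-.15,.2])"
```

```text
clock: 16.75
position: [0.6066, -0.0022, 0.1617]
eef_rot: [-2.065, -2.364, -0.002]
wrist_force: [0.3, -0.6, -4.1]
width: 0.0472
gripper_force: 50.0
[-0.2   0.54  1.26  0.    1.35 -0.34]
tcp [ 0.6066 -0.0022  0.1617] toolx [-0.135  0.991  0.003] tooly [ 0.991  0.135 -0.001] toolz [-0.001  0.003 -1.   ]
shift units [-2.64 -2.51 -0.77]
```

```bash
python3 -m creep '[40,-0.7,-0.4,-0.4,0,-0.7,0, 40,-1.5,-0.8,-0.9,0,-1.4,0, 40,-2.3,-1.2,-1.4,0,-2.1,0, 40,-3.1,-1.6,-1.4,0,-2.8,0, 40,-3.9,-2,-1.4,0,-3.5,0, 40,-4.7,-2.4,-1.2,0,-4.2,0, 40,-5.5,-2.8,-1,0,-5,0, 40,-6.2,-3.2,-0.8,0,-5,0, 40,-6.46,-3.3,-0.77,0,-5,0, 40,-6.46,-3.3,-0.77,0,-5,0]' 50;  python3 -m creep '[40,0,0,0,0,0,0, 40,0,0,0,0,0,0, 40,0,0,0,0,0,0]'
python3 - <<'E'
from h import *
print(np.round(robot.read_state()['q'],2));totool([.487,-.344,.085])
f=grab('side','d5');cv2.imwrite('pics/d5c.png',cv2.resize(f['frame'][134:384,160:440],(672,600)))
E
```

```text
clock: 18.0
position: [0.4864, -0.3457, 0.2003]
eef_rot: [1.572, 1.794, -0.732]
wrist_force: [-0.1, -0.0, -3.5]
width: 0.0478
gripper_force: 50.0
clock: 18.38
position: [0.4874, -0.3438, 0.2005]
eef_rot: [1.567, 1.796, -0.73]
wrist_force: [-1.2, -0.8, -4.3]
width: 0.0473
gripper_force: 50.0
[-0.57  0.41  1.67 -1.07  0.73  0.02]
tcp [ 0.4874 -0.3438  0.2005] toolx [-0.087  0.637 -0.766] tooly [0.991 0.136 0.   ] toolz [ 0.104 -0.759 -0.643]
shift units [ 1.77 -0.01  1.49]
```

View pics/d5c.png

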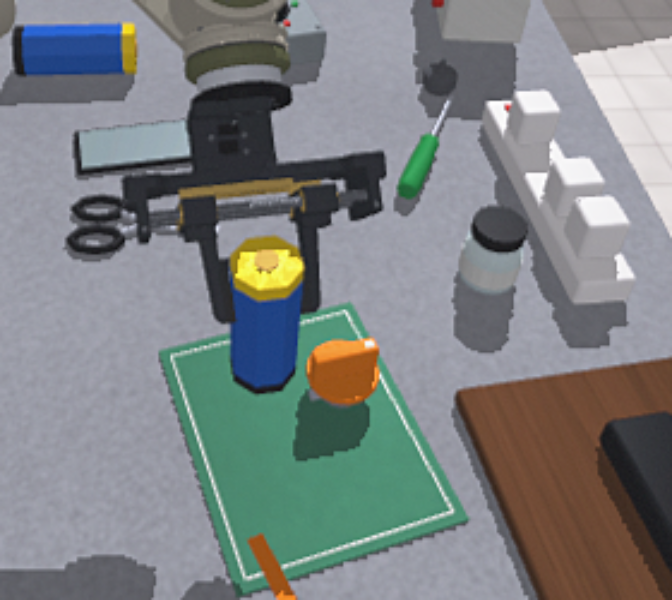

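The pack is held upright over the mat at crop (265,315), contact end up, and clear of the cap at (342,372). Lowering it now.

```bash
python3 -m creep '[40,0.4,0,0.34,0,0,0, 40,0.8,0,0.67,0,0,0, 40,1.2,0,1.01,0,0,0, 40,1.5,0,1.26,0,0,0, 40,1.7,0,1.43,0,0,0, 40,1.77,0,1.49,0,0,0, 40,1.77,0,1.49,0,0,0, 40,1.77,0,1.49,0,0,0]'; python3 -m creep '[40,0.04,0,0.03,0,0,0, 40,0.08,0,0.06,0,0,0, 40,0.08,0,0.06,0,0,0, 40,0.08,0,0.06,0,0,0]'
```

```text
clock: 19.42
position: [0.4883, -0.3445, 0.0865]
eef_rot: [1.569, 1.796, -0.731]
wrist_force: [0.4, 0.7, -3.6]
width: 0.0476
gripper_force: 50.0
clock: 19.92
position: [0.4892, -0.344, 0.0822]
eef_rot: [1.572, 1.799, -0.731]
wrist_force: [-0.3, 0.5, -4.2]
width: 0.0476
gripper_force: 50.0
```

```bash
python3 -m creep '[40,0.03,0,0.026,0,0,0, 40,0.06,0,0.05,0,0,0, 40,0.06,0,0.05,0,0,0, 40,0.06,0,0.05,0,0,0]'; python3 -m creep '[40,0.03,0,0.026,0,0,0, 40,0.03,0,0.026,0,0,0, 40,0.03,0,0.026,0,0,0]'
```

```text
clock: 20.42
position: [0.4902, -0.3439, 0.0794]
eef_rot: [1.575, 1.8, -0.731]
wrist_force: [-1.0, 0.5, -3.6]
width: 0.0474
gripper_force: 50.0
clock: 20.8
position: [0.4907, -0.3439, 0.078]
eef_rot: [1.576, 1.801, -0.731]
wrist_force: [0.6, -0.5, -3.6]
width: 0.0475
gripper_force: 50.0
```

```bash
python3 -m creep '[40,0.03,0,0.026,0,0,0, 40,0.03,0,0.026,0,0,0, 40,0.03,0,0.026,0,0,0]'; python3 -m creep '[40,0.03,0,0.026,0,0,0, 40,0.03,0,0.026,0,0,0, 40,0.03,0,0.026,0,0,0]'; python3 -c "
from h import *
print(np.round(robot.read_state()['q'],2));totool([.487,-.344,.076])"
```

```text
clock: 21.18
position: [0.4912, -0.3438, 0.0766]
eef_rot: [1.577, 1.802, -0.731]
wrist_force: [-0.0, 0.1, -3.8]
width: 0.0476
gripper_force: 50.0
clock: 21.55
position: [0.4917, -0.344, 0.0761]
eef_rot: [1.577, 1.801, -0.733]
wrist_force: [-3.5, 2.3, 6.5]
width: 0.0475
gripper_force: 49.9
[-0.56  0.63  1.77 -1.42  0.64  0.48]
tcp [ 0.4917 -0.344   0.0761] toolx [-0.087  0.643 -0.761] tooly [ 0.992  0.13  -0.004] toolz [ 0.096 -0.755 -0.649]
shift units [ 0.01 -0.09 -0.01]
```

```bash
python3 -m creep '[50,-0.02,0,-0.02,0,0,0, 50,-0.02,0,-0.02,0,0,0, 56,-0.02,0,-0.02,0,0,0, 62,-0.02,0,-0.02,0,0,0, 62,-0.02,0,-0.02,0,0,0, 62,-0.02,0,-0.02,0,0,0, 62,-0.02,0,-0.02,0,0,0]' 20;  python3 -m creep '[62,0,0,-0.3,0,0,0, 62,0,0,-0.7,0,0,0, 62,0,0,-1.2,0,0,0, 62,0,0,-2,0,0,0, 62,0,0,-3,0,0,0, 62,0,0,-4,0,0,0, 62,0,0,-4,0,0,0]'
python3 - <<'E'
from h import *
f=grab('side','d6');cv2.imwrite('pics/d6c.png',cv2.resize(f['frame'][84:384,110:440],(660,600)))
E
```

```text
clock: 22.42
position: [0.4917, -0.3437, 0.0766]
eef_rot: [1.578, 1.802, -0.731]
wrist_force: [-0.3, -0.2, 0.8]
width: 0.0622
gripper_force: 0.0
clock: 23.3
position: [0.4729, -0.1906, 0.2092]
eef_rot: [1.574, 1.801, -0.726]
wrist_force: [-0.0, -0.3, -0.2]
width: 0.0621
gripper_force: 0.0
```

View pics/d6c.png

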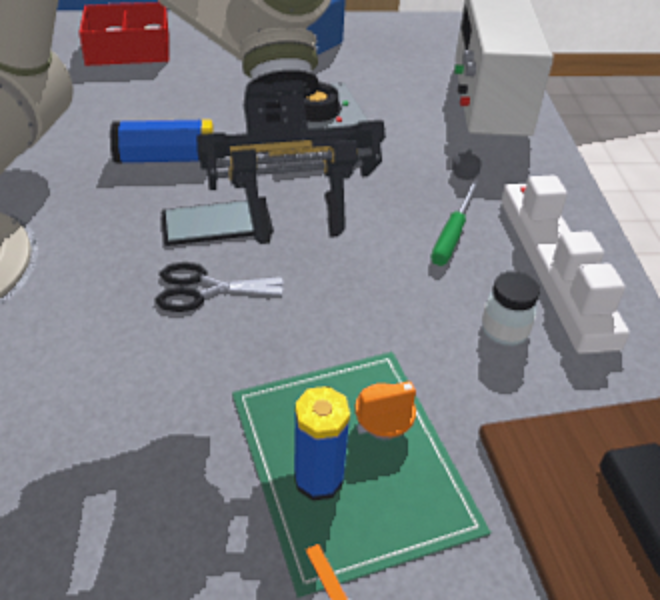

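The pack stands at crop (320,440) with its contact end up. The cap stands at (386,410), both are released on the mat, and the bystanders haven't moved. The motor is not visible in this view, and I didn't go near it. Handing in.

```bash
python3 -c "
from plant import robot
print(robot.sign_off())"
```

```text
the job is handed in; nothing more can be done
None
```

The job is handed in at about 23 s of the 69 s allowed: the cap was pushed, twisted free and set on the green mat handle up, and the smaller blue pack stands beside it with its contact end up, both released; the bystanders in the last picture look unmoved, and I never clearly identified the motor.

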